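Load the orbital shaker: each vessel into the spring clamp of its size

ROBOT

A 7-joint arm with a two-finger parallel gripper is mounted at the origin on a cart in front of the work surface, level with it; the furniture and walls round the work are solid. World frame = base frame: x ahead of the robot, y to its left, z up, the work surface at z = 0. Lengths are in m, angles in degrees, forces in N, time in s.
With the tool pointing down it reaches from about 0.425 to 0.875 m from the base axis. Payload 4.7 kg.
Tool frame: the origin (TCP) lies between the finger pads; the fingertips stand 17 mm ahead of it and the grasp point (between the pads) lies 2 mm behind it; z points along the fingers, y is the line along which they close (so a half turn about z gives the same grasp; the last joint's range is limited). The gripper opens to 87 mm and grips with 3 to 60 N. Pads are 19 mm wide; open, the fingers measure 117 mm over their backs; the gripper's body (75 mm by 190 mm) begins 51 mm behind the grasp point.
Start: joints at [76.725, 18.392, -4.016, 83.108, 1.295, 78.541, -3.26], TCP at [0.158, -0.63, 0.24] pointing down, gripper open.
Joint ranges: [-163.93, 163.93], [-17.29, 119.83], [-79.2, 71.16], [3.27, 140.29], [-89.18, 269.18], [5.43, 117.66], [-154.24, 154.24]. Speed limits (degrees/s): [147.25, 147.25, 180, 180, 180, 180, 180].

INTERFACE

Orientations are given as [roll, pitch, yaw] about the fixed x, y, z axes, in that order (R = Rz(yaw) Ry(pitch) Rx(roll)).
In Python, from cell import env, cams gives the robot as it stands.
- The arm moves only by the shell command python3 -m pendant 'ROWS' [FORCE]. ROWS is JSON, a list of rows, each an object of numbers: "tx", "ty", "tz": the shift along the tool's x, y, z each as a share of 0.05 m, from -1 to 1; "spin": the turn about the tool's z as a share of 4 degrees, from -1 to 1; "claw": the closure, from 0 (fully open) to 1 (shut). A call has 1 to 10 rows; each row shifts and turns the commanded pose from where the row before left it, along the tool's axes as they then stand; what a row does not reach is not made up. A row lasts 1/8 s, in which the tool goes at most 62.5 mm and 10.7 degrees, less where a joint would pass 70% of its speed; a pose out of reach is approached as far as the arm can. A call with a number of a shift or a turn outside -1 to 1 is refused whole. A call with a gripper value outside its range is refused whole. The fingers move at their own pace and stop on an object; FORCE is the grip in N (left out, the last holds). Time passes only in rows, so rows that do not move let the fingers close. It gives the time, the measured TCP pose, the force, the opening and the grip force at its end, in the units of the state.
- env.get_obs(): the state, without advancing time (a new reading comes with each control period).
- cams.read_camera(name): name is "side" or "top" or "wrist"; returns the picture (400x640x3 uint8, red, green, blue); there is no depth.
- cams.camera_info(name): a dict with "fx", "fy", "cx", "cy" (pixels), "rvec" (rotation vector, rad) and "tvec" (3), from world to camera coordinates, as OpenCV has them. Camera axes: x right, y down, z forward; pixel columns grow to the right and rows downward; lengths in m; the calibration is good to about 2 mm. A picture is of the moment at which its call begins: read the wrist's pose just before it. camera_info takes no time and is no camera call; for the wrist camera it gives the pose at the moment of the call.
- env.sign_off(): hands the job in; it is judged then, once.
The state is a dict: "time_s": time; "qpos": joint angles; "joint_velocities": joint speeds; "effort": joint torques, N m; "tool_pos": TCP position; "tool_rot": TCP orientation; "force": force on the tool from outside, world axes, zero at the start; "wrist_torque": the same for the moment, N m; "grip_width": finger opening in m; "grasp_force": force on a finger pad.
Only numpy, scipy, OpenCV 4.12 (cv2) and the standard library are available. Lean on these libraries where they do the work, as an engineer would, in place of code of your own. Each camera call takes 0.05 s, during which the arm holds its last target. There are 200 camera calls.

TASK

Load the orbital shaker: set the conical flask, the staining jar, the square bottle and the small red stain bottle each upright and fully down on the base of the spring clamp made for it (the square bottle in the square clamp, the three round vessels in the round clamps by size), and leave them standing there, let go. Keep every vessel upright all the way, and set it down rather than letting it drop.

Things in the scene. Friction and masses are not known exactly. Their poses are not given: they have to be found in the camera images.
- flask_mid (a point): Conical off-white plastic flask, grey ribbed screw cap fixed on. 128 mm tall; round base 67 mm across, straight for 10 mm, tapering to a 31 mm neck 86 mm up; cap 39 mm across, from 100 to 128 mm above the underside: grip the cap. 0.15 kg. Point: its centre, 64 mm above its underside; z up its axis. Starts upright on the bench.
- square_bottle_mid (a point): Square off-white plastic bottle, white ribbed round cap fixed on. 110 mm tall; body 50 x 50 mm to 72 mm up, shoulder to 80 mm, 30 mm neck; cap 36 mm across, from 85 to 110 mm above the underside: grip the cap. 0.16 kg. Point: its centre, 55 mm above its underside; z up, x and y square to its flat sides. Starts upright on the bench at any yaw.
- jar_mid (a point): Round clear staining jar, purple inside, black lid with a knob (lid fixed on). 108 mm tall; base 56 mm across, body 52 mm to 85 mm up; from there a 55 mm cylinder to the top as far as touching goes: grip round the lid, 80 to 92 mm above the underside. 0.19 kg. Point: its centre, 54 mm above its underside; z up. Starts upright on the bench.
- stain_bottle_mid (a point): Small round dark red stain bottle, white cap, paper label. 88 mm tall; body 40 mm across to 74 mm up, cap 23 mm across: grip the body about 65 mm above the underside. 0.09 kg. Point: its centre, 44 mm above its underside; z up. Starts upright on the bench (the violet bottle at the far right belongs to the room).
- shaker: White orbital shaker, bolted down; origin on the bench under the centre of its platform, z up. Flat 240 x 250 mm (x, y) platform 85 mm above the bench; the four clamps are screwed to it at the corners of a 116 x 120 mm rectangle, in any order. Clamp blades: four a clamp, at its local +x, +y, -x, -y, leaning in to a waist 1 mm off the vessel, sprung outward 5 mm by 1 to 3 N, tips flared 7 mm as a lead-in.
- large_round_clamp: Largest round spring clamp, for a 67 mm base: round base plate 84 mm across, blades to 47 mm above the origin. Origin: centre of its underside on the platform, z up; the vessel stands on the base plate 3 mm above it. 
- medium_round_clamp: Middle-sized round spring clamp, for a 56 mm base: round base plate 73 mm across, blades to 47 mm above the origin. Origin: centre of its underside on the platform, z up; the vessel stands on the base plate 3 mm above it. 
- small_round_clamp: Smallest round spring clamp, for a 40 mm base: round base plate 57 mm across, blades to 39 mm above the origin. Origin: centre of its underside on the platform, z up; the vessel stands on the base plate 3 mm above it. 
- square_clamp: Square spring clamp, for a 50 x 50 mm base: base plate 67 x 67 mm, blades to 47 mm above the origin. Origin: centre of its underside on the platform, z up; the vessel stands on the base plate 3 mm above it. x and y square to its sides; the bottle's sides must lie parallel to them (any quarter turn).

How it is judged:
By the outcome, as a careful person would: the job done as asked, in the order asked, and still so for the second after the job is handed in, with the robot touching nothing.
It also fails if it takes over 102 s, if anything falls off the work surface, if the arm or the gripper's body presses on something with over 40 N, if the wrist force passes 120 N, or if a joint passes its speed limit or range.

## Working session

There is one attempt and no reset: what is moved stays moved. The work goes in short steps, Python scripts to look and compute and a shell command to move; the robot and the scene stay as the last step left them, time stands still between calls to the robot, and variables do not carry over. Pictures are saved under pics/ and viewed, at most 17 in all, crops included, and the job is handed in when it is done.

```bash
ls; mkdir -p pics
python3 - <<'E'
from cell import env,cams
import cv2
o=env.get_obs();print(o)
for n in("side","top","wrist"):
    print(n,cams.camera_info(n)); cv2.imwrite(f"pics/{n}0.png",cams.read_camera(n)[:,:,::-1])
E
```

```text
pics
{'time_s': 0.0, 'qpos': array([76.72282566, 18.43905295, -4.01556699, 83.17423931,  1.29470696,
       78.53888641, -3.26096006]), 'joint_velocities': array([-0.03716316,  0.03708217,  0.00326225, -0.04489789, -0.03443984,
        0.07208044,  0.08130041]), 'effort': array([ 7.38175856e-06, -4.91300368e+01, -4.04548701e-01, -3.12524021e+01,
       -6.41582161e-02,  4.39174077e-02,  1.63275818e-04]), 'tool_pos': array([ 0.15801713, -0.62997931,  0.23846735]), 'tool_rot': array([-1.79893045e+02,  5.32455457e-03,  1.40859294e+01]), 'force': array([-0.01998239,  1.04316344,  0.34410619]), 'wrist_torque': array([ 0.00653208,  0.00087192, -0.00881832]), 'grasp_force': 0.0, 'grip_width': 0.08694456178928418}
side {'fx': 514.8089764185631, 'fy': 514.8089764185631, 'cx': 328.3375752570146, 'cy': 194.95515732828378, 'rvec': array([ 2.30235315, -0.29443133,  0.10263066]), 'tvec': array([-0.54702223,  0.05663904,  1.19242396])}
top {'fx': 398.36878354937716, 'fy': 398.36878354937716, 'cx': 312.33712337847555, 'cy': 192.9224871701566, 'rvec': array([ 2.17905667, -2.2332973 ,  0.04728428]), 'tvec': array([-0.14306592,  0.51651959,  0.94540389])}
wrist {'fx': 288.7505215312351, 'fy': 288.7505215312351, 'cx': 321.7986731850293, 'cy': 196.18779580024307, 'rvec': array([-2.28202627,  1.77870345,  0.27219893]), 'tvec': array([-0.64951704, -0.03713924,  0.39226623])}
```

View pics/top0.png

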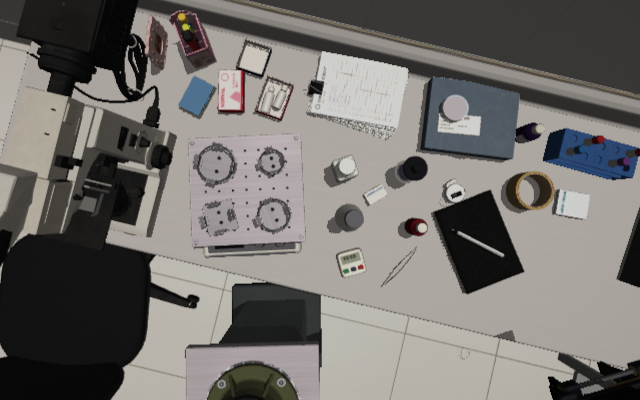

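View pics/side0.png

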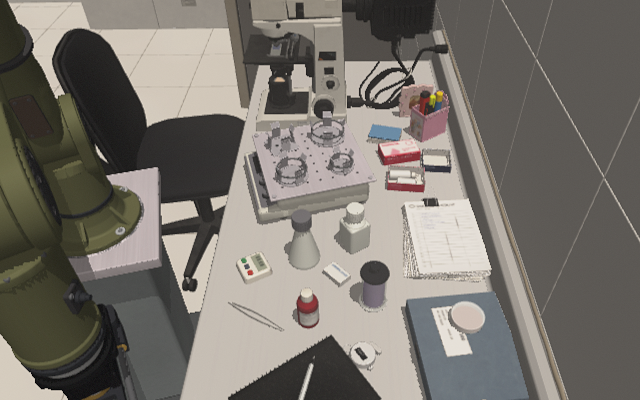

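Top view: large clamp (215,163), small (271,161), square (221,218), medium (272,215); square-bottle cap (346,166), flask cap (349,216), jar lid (413,168), stain cap (416,227). Now closer crops.

```bash
cat > h.py <<'E'
import numpy as np,cv2
from cell import env,cams
def ray(n,uv,z,info=None):
    i=info or cams.camera_info(n);R=cv2.Rodrigues(i["rvec"])[0];t=i["tvec"]
    d=R.T@np.array([(uv[0]-i["cx"])/i["fx"],(uv[1]-i["cy"])/i["fy"],1]);c=-R.T@t
    return c+d*(z-c[2])/d[2]
def proj(n,P,info=None):
    i=info or cams.camera_info(n);K=np.array([[i["fx"],0,i["cx"]],[0,i["fy"],i["cy"]],[0,0,1]])
    return cv2.projectPoints(np.array(P,float).reshape(-1,1,3),i["rvec"],i["tvec"],K,None)[0].reshape(-1,2)
def crop(im,u0,v0,u1,v1,s,name):
    c=cv2.resize(im[v0:v1,u0:u1],None,fx=s,fy=s,interpolation=cv2.INTER_CUBIC);cv2.imwrite(name,c)
E
python3 - <<'E'
from h import *
im=cv2.imread("pics/top0.png");crop(im,180,120,320,260,4.2,"pics/c1.png");crop(im,320,140,440,250,5,"pics/c2.png")
for k,uv,z in [("large",(215,163),.1),("small",(271,161),.1),("square",(221,218),.1),("med",(272,215),.1),("sqb",(346,162),.11),("flask",(349,213),.128),("jar",(413,166),.108),("stain",(418,226),.088)]: print(k,ray("top",uv,z).round(4))
E
```

```text
large [0.5798 0.0549 0.1   ]
small [ 0.5813 -0.0669  0.1   ]
square [0.4601 0.0438 0.1   ]
med [ 0.4639 -0.0666  0.1   ]
sqb [ 0.5741 -0.2291  0.11  ]
flask [ 0.4645 -0.2308  0.128 ]
jar [ 0.5621 -0.3738  0.108 ]
stain [ 0.4316 -0.3856  0.088 ]
```

View pics/c1.png

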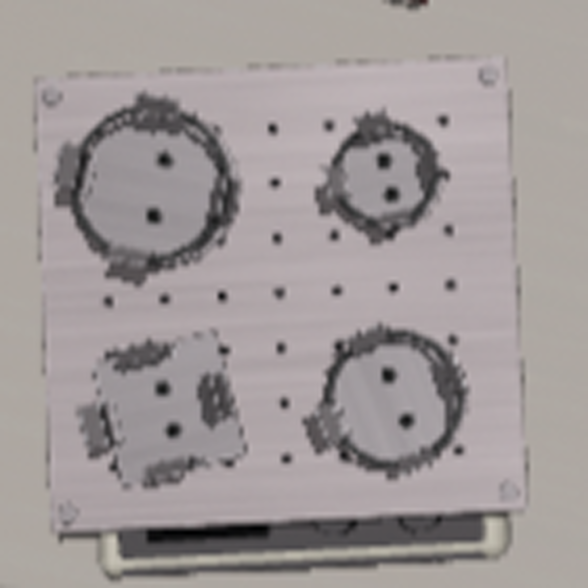

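View pics/c2.png

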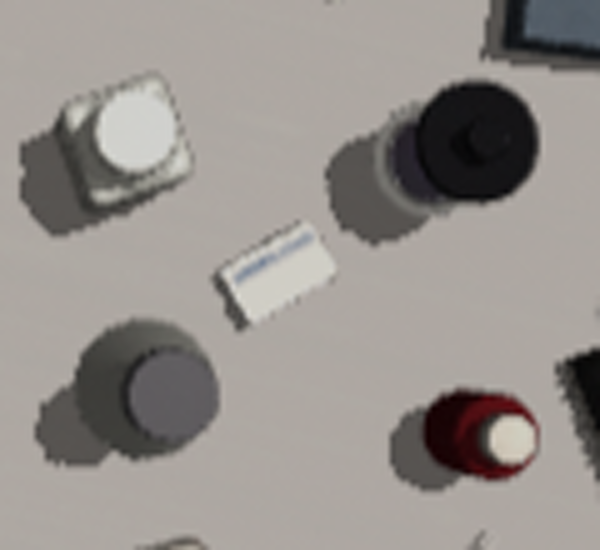

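Clamp plates show two screw heads each giving centres; square clamp turned about 15° in image; square bottle about 23°. Compute the poses.

Run:
```python
from h import *
from scipy.optimize import least_squares
c=lambda p:(180+p[0]/4.2,120+p[1]/4.2)
d=lambda p:(320+p[0]/5,140+p[1]/5)
scr={"L":[(164,160),(153,216)],"S":[(384,161),(391,194)],"Q":[(162,388),(173,430)],"M":[(388,376),(406,421)]}
C={}
for k,(a,b) in scr.items():
    A=ray("top",c(a),.088);B=ray("top",c(b),.088);C[k]=(A+B)/2;v=A-B
    print(k,C[k].round(4),"scr dist",np.linalg.norm(v).round(4),"ang",np.degrees(np.arctan2(v[1],v[0])).round(1))
cor=[ray("top",c(p),.085) for p in[(37,78),(508,58),(527,508),(53,535)]]
print("corners",np.round(cor,4).tolist(),"mean",np.mean(cor,0).round(4))
loc={"L":(58,60),"S":(58,-60),"Q":(-58,60),"M":(-58,-60)}
f=lambda p:np.concatenate([[p[0]+np.cos(p[2])*x*1e-3-np.sin(p[2])*y*1e-3-C[k][0],p[1]+np.sin(p[2])*x*1e-3+np.cos(p[2])*y*1e-3-C[k][1]] for k,(x,y) in loc.items()])
s=least_squares(f,[.52,0,0]);print("fit",s.x[:2],np.degrees(s.x[2]),"res mm",(s.fun*1e3).round(1))
for i,k in enumerate(loc): print(k,(C[k][:2]+s.fun[2*i:2*i+2]).round(4))
q=[ray("top",c(p),.088) for p in[(98,373),(216,333),(245,456),(127,487)]]
for i in range(4):
    v=q[(i+1)%4]-q[i];print("sq",np.linalg.norm(v).round(4),np.degrees(np.arctan2(v[1],v[0])).round(1))
for k,p,z in[("sqb",(136,132),.11),("flask",(172,392),.128),("jar",(477,141),.092),("jarknob",(490,139),.108),("stain",(511,439),.088)]: 
    X=ray("top",d(p),z);print(k,X.round(4),"side px",proj("side",[X])[0].round(1))
for a,b in[((60,118),(155,74)),((95,210),(190,170)),((60,118),(95,210)),((155,74),(190,170))]:
    v=ray("top",d(b),.07)-ray("top",d(a),.07);print("sqb edge",np.linalg.norm(v).round(4),np.degrees(np.arctan2(v[1],v[0])).round(1))
```

```text
L [0.5772 0.0517 0.088 ] scr dist 0.03 ang -12.0
S [ 0.5799 -0.0684  0.088 ] scr dist 0.0178 ang 10.7
Q [0.4613 0.0489 0.088 ] scr dist 0.0227 ang 13.7
M [ 0.4638 -0.071   0.088 ] scr dist 0.0253 ang 20.6
corners [[0.6373, 0.1155, 0.085], [0.6421, -0.1332, 0.085], [0.4048, -0.1375, 0.085], [0.397, 0.1104, 0.085]] mean [ 0.5203 -0.0112  0.085 ]
fit [ 0.52055086 -0.00969732] 1.2727197625289015 res mm [-0.  -0.2  0.   0.1 -0.1  0.1  0.1 -0. ]
L [0.5772 0.0516]
S [ 0.5799 -0.0684]
Q [0.4612 0.049 ]
M [ 0.4639 -0.071 ]
sq 0.0649 -72.6
sq 0.0661 -167.8
sq 0.0634 103.3
sq 0.0614 13.4
sqb [ 0.5645 -0.2315  0.11  ] side px [355.2 208.2]
flask [ 0.453  -0.2418  0.128 ] side px [302.1 215.6]
jar [ 0.5587 -0.3832  0.092 ] side px [375.2 271.2]
jarknob [ 0.558  -0.3845  0.108 ] side px [375.4 266.3]
stain [ 0.4274 -0.3947  0.088 ] side px [307.1 292.5]
sqb edge 0.0473 -66.5
sqb edge 0.0465 -68.6
sqb edge 0.0444 -160.7
sqb edge 0.0461 -161.6
```

Residuals are 0.2 mm, and the side view confirms the heights. Go above the flask.

```bash
python3 -m pendant '[{"tx":0.845,"ty":-0.677},{"tx":0.845,"ty":-0.677},{"tx":0.845,"ty":-0.677},{"tx":0.845,"ty":-0.677},{"tx":0.845,"ty":-0.677},{"tx":0.845,"ty":-0.677},{"tx":0.845,"ty":-0.677},{"tx":0.845,"ty":-0.677},{"tx":0.845,"ty":-0.677},{"tz":0.4}]' 30
cat > look.py <<'E'
# look.py name X Y Z...: wrist picture with the expected point marked; prints tool-frame error
import sys;from h import *
n=sys.argv[1];o=env.get_obs();i=cams.camera_info("wrist");im=cams.read_camera("wrist")[:,:,::-1].copy()
for a in sys.argv[2:]:
    P=[float(x) for x in a.split(",")];p=proj("wrist",[P],i)[0];print(a,p.round(1));cv2.drawMarker(im,tuple(int(round(x)) for x in p),(0,255,0),0,8,1)
cv2.imwrite(f"pics/{n}.png",im);print(o["time_s"],o["tool_pos"].round(4),o["tool_rot"].round(2),o["qpos"].round(1))
E
python3 look.py w1 .453,-.242,.128 .5645,-.2315,.11 .5587,-.3832,.108 .4274,-.3947,.088
```

```text
.453,-.242,.128 [-240.  -471.5]
.5645,-.2315,.11 [-267.4 -773. ]
.5587,-.3832,.108 [  57.7 -609.3]
.4274,-.3947,.088 [ 101.  -230.6]
0.15 [ 0.158  -0.6301  0.2387] [-1.7991e+02  1.0000e-02  1.4080e+01] [76.7 18.4 -4.  83.2  1.3 78.5 -3.3]invalid input at $[0]: expected keys tx, ty, tz, spin, claw
```

View pics/w1.png

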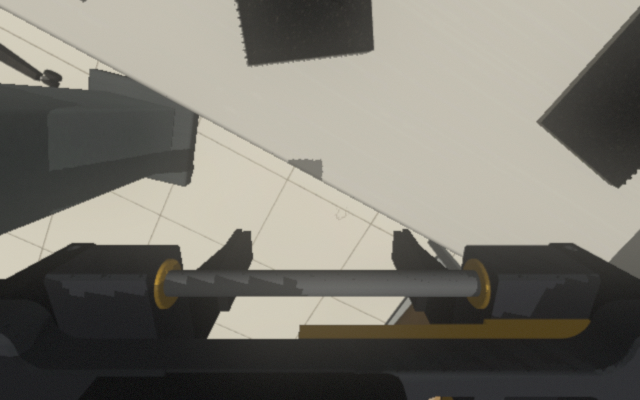

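All five keys are needed (the arm hadn't moved; picture shows fingertips at (240,235),(405,235) and bench edge). Repeat with full rows.

```bash
python3 -m pendant '[{"tx":0.845,"ty":-0.677,"tz":0,"spin":0,"claw":0},{"tx":0.845,"ty":-0.677,"tz":0,"spin":0,"claw":0},{"tx":0.845,"ty":-0.677,"tz":0,"spin":0,"claw":0},{"tx":0.845,"ty":-0.677,"tz":0,"spin":0,"claw":0},{"tx":0.845,"ty":-0.677,"tz":0,"spin":0,"claw":0},{"tx":0.845,"ty":-0.677,"tz":0,"spin":0,"claw":0},{"tx":0.845,"ty":-0.677,"tz":0,"spin":0,"claw":0},{"tx":0.845,"ty":-0.677,"tz":0,"spin":0,"claw":0},{"tx":0.845,"ty":-0.677,"tz":0.2,"spin":0,"claw":0},{"tx":0,"ty":0,"tz":0.2,"spin":0,"claw":0}]' 30
python3 look.py w2 .453,-.242,.128 .5645,-.2315,.11 .5587,-.3832,.108 .4274,-.3947,.088
```

```text
time_s: 1.45
tool_pos: [0.4557, -0.2374, 0.2196]
tool_rot: [-180.0, -0.1, 14.6]
force: [-0.9, -0.5, 0.2]
grip_width: 0.0868
grasp_force: 0.0
.453,-.242,.128 [325.6 208.7]
.5645,-.2315,.11 [347.8  74. ]
.5587,-.3832,.108 [513.5 128.8]
.4274,-.3947,.088 [457.2 252.1]
1.45 [ 0.4557 -0.2374  0.2196] [-1.7995e+02 -1.1000e-01  1.4610e+01] [ 49.5   3.7 -25.7 103.1   1.6  73.6 -52. ]
```

View pics/w2.png

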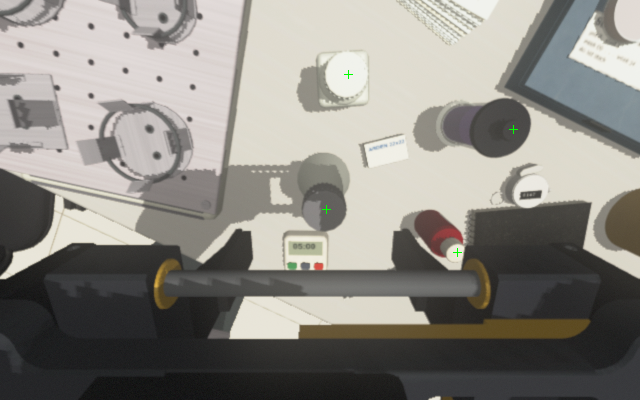

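Projected marks sit within ~2 px (≈1.5 mm) of the flask cap (324,206), bottle cap, jar knob and stain cap, so the estimates hold. Descend and grip the flask.

```bash
python3 -m pendant '[{"tx":-0.05,"ty":0.07,"tz":0.4,"spin":0,"claw":0},{"tx":0,"ty":0,"tz":0.6,"spin":0,"claw":0},{"tx":0,"ty":0,"tz":0.6,"spin":0,"claw":0},{"tx":0,"ty":0,"tz":0.4,"spin":0,"claw":0},{"tx":0,"ty":0,"tz":0.15,"spin":0,"claw":0},{"tx":0,"ty":0,"tz":0,"spin":0,"claw":0.6},{"tx":0,"ty":0,"tz":0,"spin":0,"claw":1},{"tx":0,"ty":0,"tz":0,"spin":0,"claw":1},{"tx":0,"ty":0,"tz":0,"spin":0,"claw":1},{"tx":0,"ty":0,"tz":0,"spin":0,"claw":1}]' 30
```

```text
time_s: 2.75
tool_pos: [0.4513, -0.2463, 0.1123]
tool_rot: [180.0, -0.0, 14.1]
force: [-0.1, 0.9, 0.4]
grip_width: 0.0452
grasp_force: 0.3
```

The earlier reading was taken while still settling, so I'm ~4 mm off; reopen, correct, regrip.

```bash
python3 -m pendant '[{"tx":0,"ty":0,"tz":0,"spin":0,"claw":0.3},{"tx":0,"ty":0,"tz":0,"spin":0,"claw":0.3},{"tx":0.08,"ty":-0.08,"tz":0,"spin":0,"claw":0.3},{"tx":0,"ty":0,"tz":0,"spin":0,"claw":0.3}]' 30
python3 look.py w3 .4545,-.241,.128
```

```text
time_s: 3.25
tool_pos: [0.4546, -0.241, 0.1121]
tool_rot: [-180.0, -0.0, 14.1]
force: [0.4, -0.4, 0.2]
grip_width: 0.0603
grasp_force: 0.0
.4545,-.241,.128 [320.8 272.6]
3.25 [ 0.4546 -0.241   0.1121] [-1.800e+02 -2.000e-02  1.414e+01] [ 48.6   9.5 -25.5 110.2   4.6  61.3 -54.6]
```

View pics/w3.png

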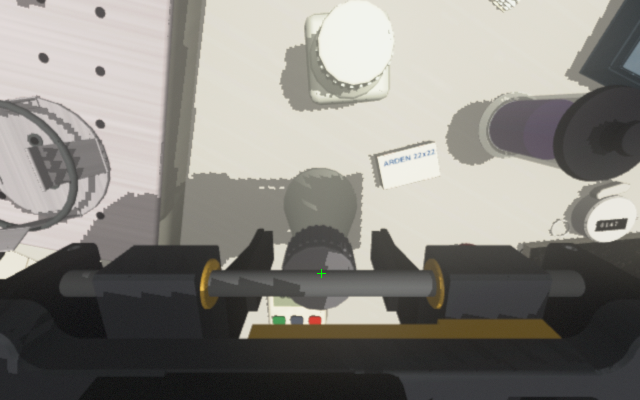

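Cap centred at about (320,274) between the fingers. Grip and lift.

```bash
python3 -m pendant '[{"tx":0,"ty":0,"tz":0,"spin":0,"claw":1},{"tx":0,"ty":0,"tz":0,"spin":0,"claw":1},{"tx":0,"ty":0,"tz":0,"spin":0,"claw":1},{"tx":0,"ty":0,"tz":0,"spin":0,"claw":1},{"tx":0,"ty":0,"tz":0,"spin":0,"claw":1},{"tx":0,"ty":0,"tz":-0.2,"spin":0,"claw":1},{"tx":0,"ty":0,"tz":-0.6,"spin":0,"claw":1},{"tx":0,"ty":0,"tz":-0.8,"spin":0,"claw":1},{"tx":0,"ty":0,"tz":-0.8,"spin":0,"claw":1},{"tx":0,"ty":0,"tz":-0.8,"spin":0,"claw":1}]' 35
python3 -m pendant '[{"tx":0.21,"ty":-0.278,"tz":0,"spin":0,"claw":1},{"tx":0.4,"ty":-0.56,"tz":0,"spin":0,"claw":1},{"tx":0.5,"ty":-0.66,"tz":0,"spin":0,"claw":1},{"tx":0.5,"ty":-0.66,"tz":0,"spin":0,"claw":1},{"tx":0.5,"ty":-0.66,"tz":0,"spin":0,"claw":1},{"tx":0.5,"ty":-0.66,"tz":0,"spin":0,"claw":1},{"tx":0.5,"ty":-0.66,"tz":0,"spin":0,"claw":1},{"tx":0.5,"ty":-0.66,"tz":0,"spin":0,"claw":1},{"tx":0.2,"ty":-0.28,"tz":0,"spin":0,"claw":1},{"tx":0,"ty":-0.1,"tz":0,"spin":0,"claw":1}]'
python3 -m pendant '[{"tx":0,"ty":0,"tz":0,"spin":0,"claw":1},{"tx":0,"ty":0,"tz":0,"spin":0,"claw":1}]'
python3 look.py w4 .5772,.0516,.088 .5799,-.0684,.088;python3 - <<'E'
from h import *
crop(cams.read_camera("side")[:,:,::-1],230,40,430,220,4,"pics/s4.png")
E
```

```text
time_s: 4.55
tool_pos: [0.454, -0.2416, 0.2739]
tool_rot: [180.0, -0.0, 14.1]
force: [1.2, 0.3, -1.6]
grip_width: 0.0382
grasp_force: 35.0
time_s: 5.8
tool_pos: [0.5755, 0.0567, 0.2712]
tool_rot: [-180.0, 0.1, 14.2]
force: [-0.7, -0.8, -2.0]
grip_width: 0.038
grasp_force: 35.0
time_s: 6.05
tool_pos: [0.5758, 0.0539, 0.272]
tool_rot: [179.9, 0.0, 13.9]
force: [0.8, -0.2, -1.6]
grip_width: 0.0381
grasp_force: 35.0
.5772,.0516,.088 [323.5 178.2]
.5799,-.0684,.088 [421.  199.6]
6.05 [0.5758 0.0539 0.272 ] [1.7993e+02 3.0000e-02 1.3930e+01] [ 27.1  12.4 -40.8  89.7   8.2  80.9 -90.3]
```

View pics/w4.png

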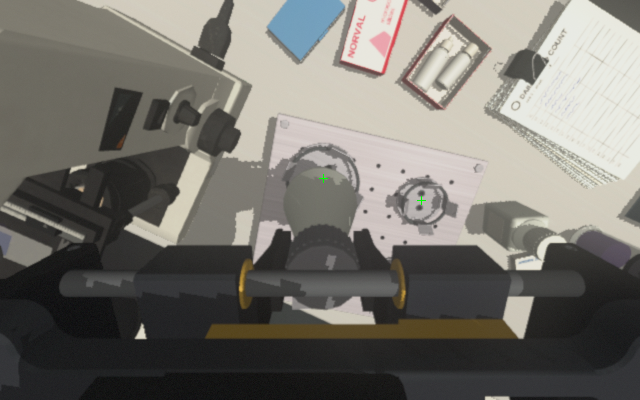

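Small clamp mark (421,200) lands on its plate centre, so the calibration is consistent. Correct xy, then lower.

```bash
python3 -m pendant '[{"tx":0.016,"ty":0.05,"tz":0.2,"spin":0,"claw":1},{"tx":0,"ty":0,"tz":0.2,"spin":0,"claw":1},{"tx":0,"ty":0,"tz":0,"spin":0,"claw":1},{"tx":0,"ty":0,"tz":0,"spin":0,"claw":1}]'
python3 - <<'E'
from h import *
crop(cams.read_camera("side")[:,:,::-1],230,40,430,220,4,"pics/s5.png");print(env.get_obs()["tool_pos"])
E
```

```text
time_s: 6.65
tool_pos: [0.5773, 0.0537, 0.2519]
tool_rot: [-180.0, 0.0, 14.1]
force: [0.4, 0.7, -2.1]
grip_width: 0.0383
grasp_force: 35.0
[0.57740028 0.0538162  0.2521608 ]
```

View pics/s5.png

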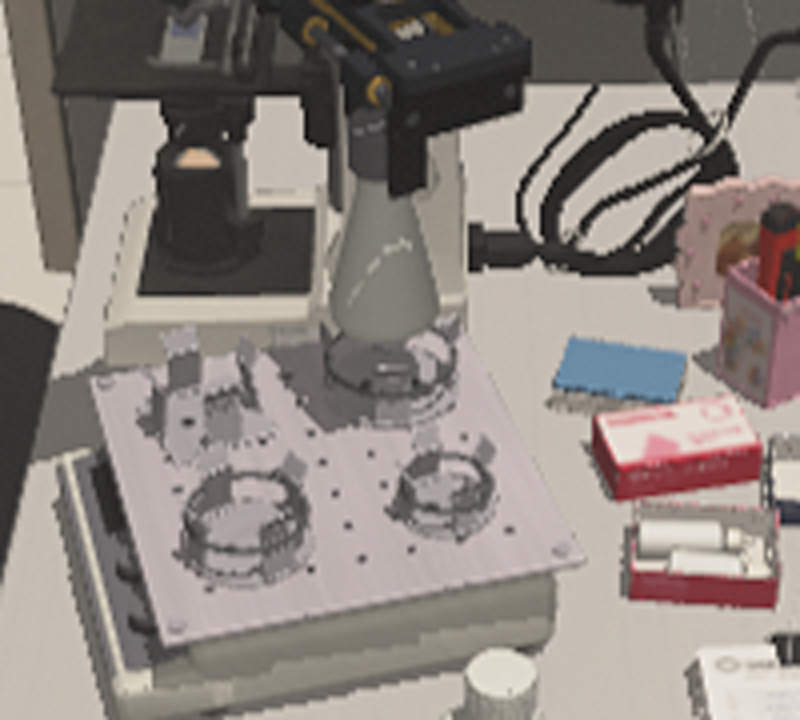

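Flask hangs upright just above the large clamp. Lower it.

```bash
python3 -m pendant '[{"tx":-0.01,"ty":0.042,"tz":0,"spin":0,"claw":1},{"tx":0,"ty":0,"tz":0,"spin":0,"claw":1},{"tx":0,"ty":0,"tz":0.15,"spin":0,"claw":1},{"tx":0,"ty":0,"tz":0.15,"spin":0,"claw":1},{"tx":0,"ty":0,"tz":0.15,"spin":0,"claw":1},{"tx":0,"ty":0,"tz":0.15,"spin":0,"claw":1},{"tx":0,"ty":0,"tz":0.15,"spin":0,"claw":1},{"tx":0,"ty":0,"tz":0.15,"spin":0,"claw":1},{"tx":0,"ty":0,"tz":0,"spin":0,"claw":1}]'
```

```text
time_s: 7.82
tool_pos: [0.5767, 0.0514, 0.206]
tool_rot: [-180.0, 0.1, 14.1]
force: [1.2, -0.2, -0.9]
grip_width: 0.038
grasp_force: 35.0
```

```bash
python3 -m pendant '[{"tx":0,"ty":0,"tz":0.06,"spin":0,"claw":1},{"tx":0,"ty":0,"tz":0.06,"spin":0,"claw":1},{"tx":0,"ty":0,"tz":0,"spin":0,"claw":1},{"tx":0,"ty":0,"tz":0,"spin":0,"claw":1}]'
```

```text
time_s: 8.32
tool_pos: [0.5774, 0.0515, 0.2012]
tool_rot: [180.0, -0.0, 14.1]
force: [-0.9, -0.4, -1.9]
grip_width: 0.038
grasp_force: 35.0
```

```bash
python3 -m pendant '[{"tx":0,"ty":0,"tz":0.02,"spin":0,"claw":1},{"tx":0,"ty":0,"tz":0.01,"spin":0,"claw":1},{"tx":0,"ty":0,"tz":0,"spin":0,"claw":1}]'; python3 -m pendant '[{"tx":0,"ty":0,"tz":0.01,"spin":0,"claw":1},{"tx":0,"ty":0,"tz":0,"spin":0,"claw":1}]'
```

```text
time_s: 8.7
tool_pos: [0.5776, 0.0516, 0.2]
tool_rot: [180.0, -0.0, 14.1]
force: [-0.5, 0.0, 2.0]
grip_width: 0.0383
grasp_force: 35.0
time_s: 8.95
tool_pos: [0.5778, 0.0517, 0.1999]
tool_rot: [180.0, -0.1, 14.1]
force: [-0.9, 0.3, 5.1]
grip_width: 0.038
grasp_force: 34.9
```

Seated (force reversed to +5 N). Release, retreat, go over the jar.

```bash
python3 -m pendant '[{"tx":0,"ty":0,"tz":0,"spin":0,"claw":0.45},{"tx":0,"ty":0,"tz":0,"spin":0,"claw":0.2},{"tx":0,"ty":0,"tz":0,"spin":0,"claw":0},{"tx":0,"ty":0,"tz":0,"spin":0,"claw":0},{"tx":0,"ty":0,"tz":0,"spin":0,"claw":0},{"tx":0,"ty":0,"tz":-0.1,"spin":0,"claw":0},{"tx":0,"ty":0,"tz":-0.5,"spin":0,"claw":0},{"tx":0,"ty":0,"tz":-0.6,"spin":0,"claw":0}]'
python3 -m pendant '[{"tx":-0.25,"ty":0.835,"tz":0,"spin":0,"claw":0},{"tx":-0.25,"ty":0.835,"tz":0,"spin":0,"claw":0},{"tx":-0.25,"ty":0.835,"tz":0,"spin":0,"claw":0},{"tx":-0.25,"ty":0.835,"tz":0,"spin":0,"claw":0},{"tx":-0.25,"ty":0.835,"tz":0,"spin":0,"claw":0},{"tx":-0.25,"ty":0.835,"tz":0,"spin":0,"claw":0},{"tx":-0.25,"ty":0.835,"tz":0,"spin":0,"claw":0},{"tx":-0.25,"ty":0.835,"tz":0,"spin":0,"claw":0},{"tx":-0.25,"ty":0.835,"tz":0,"spin":0,"claw":0},{"tx":-0.25,"ty":0.835,"tz":0,"spin":0,"claw":0}]'
python3 -m pendant '[{"tx":0,"ty":0,"tz":0.5,"spin":0,"claw":0},{"tx":0,"ty":0,"tz":0.5,"spin":0,"claw":0},{"tx":0,"ty":0,"tz":0,"spin":0,"claw":0},{"tx":0,"ty":0,"tz":0,"spin":0,"claw":0}]'
python3 look.py w6 .5587,-.3835,.108 .5587,-.3835,.092
```

```text
time_s: 9.95
tool_pos: [0.577, 0.0514, 0.2596]
tool_rot: [-180.0, 0.1, 14.1]
force: [0.4, -0.7, -0.3]
grip_width: 0.0868
grasp_force: 0.0
time_s: 11.2
tool_pos: [0.5576, -0.3854, 0.2595]
tool_rot: [180.0, -0.0, 14.1]
force: [1.2, 0.0, -0.2]
grip_width: 0.0872
grasp_force: 0.0
time_s: 11.7
tool_pos: [0.5583, -0.384, 0.2103]
tool_rot: [179.9, -0.1, 14.1]
force: [-0.6, -0.1, 0.7]
grip_width: 0.0869
grasp_force: 0.0
.5587,-.3835,.108 [320.7 200.2]
.5587,-.3835,.092 [320.8 195. ]
11.7 [ 0.5583 -0.384   0.2103] [ 1.7993e+02 -6.0000e-02  1.4090e+01] [ 51.7  24.6 -26.5  80.4  11.   77.4 -50.9]
```

View pics/w6.png

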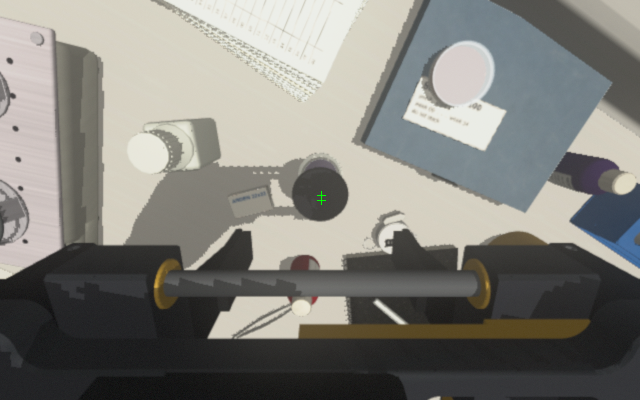

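Jar lid centre ~(320,193), mark at (321,195): aligned within 1–2 mm. Descend and grip.

```bash
python3 -m pendant '[{"tx":0.015,"ty":-0.01,"tz":0.4,"spin":0,"claw":0},{"tx":0,"ty":0,"tz":0.6,"spin":0,"claw":0},{"tx":0,"ty":0,"tz":0.6,"spin":0,"claw":0},{"tx":0,"ty":0,"tz":0.5,"spin":0,"claw":0},{"tx":0,"ty":0,"tz":0.33,"spin":0,"claw":0},{"tx":0,"ty":0,"tz":0.1,"spin":0,"claw":0},{"tx":0,"ty":0,"tz":0,"spin":0,"claw":0},{"tx":0,"ty":0,"tz":0,"spin":0,"claw":0.5},{"tx":0,"ty":0,"tz":0,"spin":0,"claw":1},{"tx":0,"ty":0,"tz":0,"spin":0,"claw":1}]' 35
python3 -m pendant '[{"tx":0,"ty":0,"tz":0,"spin":0,"claw":1},{"tx":0,"ty":0,"tz":0,"spin":0,"claw":1},{"tx":0,"ty":0,"tz":0,"spin":0,"claw":1}]'
```

```text
time_s: 13.0
tool_pos: [0.5585, -0.3834, 0.0831]
tool_rot: [180.0, -0.0, 14.1]
force: [-0.5, -0.4, -0.5]
grip_width: 0.0647
grasp_force: 0.0
time_s: 13.38
tool_pos: [0.5584, -0.3831, 0.0828]
tool_rot: [180.0, -0.0, 14.1]
force: [0.5, 1.3, 1.6]
grip_width: 0.054
grasp_force: 35.0
```

```bash
python3 -m pendant '[{"tx":0,"ty":0,"tz":-0.2,"spin":0,"claw":1},{"tx":0,"ty":0,"tz":-0.6,"spin":0,"claw":1},{"tx":0,"ty":0,"tz":-0.8,"spin":0,"claw":1},{"tx":0,"ty":0,"tz":-0.8,"spin":0,"claw":1},{"tx":0,"ty":0,"tz":-0.6,"spin":0,"claw":1},{"tx":0,"ty":0,"tz":0,"spin":0,"claw":1}]'
python3 -m pendant '[{"tx":-0.03,"ty":-0.2,"tz":0,"spin":0,"claw":1},{"tx":-0.03,"ty":-0.5,"tz":0,"spin":0,"claw":1},{"tx":-0.03,"ty":-0.8,"tz":0,"spin":0,"claw":1},{"tx":-0.03,"ty":-0.9,"tz":0,"spin":0,"claw":1},{"tx":-0.03,"ty":-0.95,"tz":0,"spin":0,"claw":1},{"tx":-0.03,"ty":-0.95,"tz":0,"spin":0,"claw":1},{"tx":-0.03,"ty":-0.9,"tz":0,"spin":0,"claw":1},{"tx":-0.03,"ty":-0.7,"tz":0,"spin":0,"claw":1},{"tx":-0.03,"ty":-0.4,"tz":0,"spin":0,"claw":1},{"tx":-0.03,"ty":-0.2,"tz":0,"spin":0,"claw":1}]'
python3 -m pendant '[{"tx":0,"ty":0,"tz":0,"spin":0,"claw":1},{"tx":0,"ty":0,"tz":0,"spin":0,"claw":1},{"tx":0,"ty":0,"tz":0,"spin":0,"claw":1}]'
```

```text
time_s: 14.12
tool_pos: [0.5596, -0.3839, 0.2357]
tool_rot: [179.8, -0.2, 14.1]
force: [-0.2, 0.8, -3.6]
grip_width: 0.0536
grasp_force: 35.0
time_s: 15.38
tool_pos: [0.4638, -0.071, 0.2317]
tool_rot: [-180.0, 0.1, 14.1]
force: [-0.0, -0.6, -2.9]
grip_width: 0.0536
grasp_force: 35.0
time_s: 15.75
tool_pos: [0.4648, -0.0727, 0.2324]
tool_rot: [-180.0, 0.0, 14.0]
force: [-0.4, -0.3, -2.9]
grip_width: 0.054
grasp_force: 35.0
```

```bash
python3 -m pendant '[{"tx":-0.01,"ty":-0.037,"tz":0,"spin":0,"claw":1},{"tx":0,"ty":0,"tz":0.2,"spin":0,"claw":1},{"tx":0,"ty":0,"tz":0.2,"spin":0,"claw":1},{"tx":0,"ty":0,"tz":0.15,"spin":0,"claw":1},{"tx":0,"ty":0,"tz":0.15,"spin":0,"claw":1},{"tx":0,"ty":0,"tz":0.15,"spin":0,"claw":1},{"tx":0,"ty":0,"tz":0.15,"spin":0,"claw":1},{"tx":0,"ty":0,"tz":0.1,"spin":0,"claw":1},{"tx":0,"ty":0,"tz":0,"spin":0,"claw":1}]'
python3 -m pendant '[{"tx":0,"ty":0,"tz":0.05,"spin":0,"claw":1},{"tx":0,"ty":0,"tz":0.03,"spin":0,"claw":1},{"tx":0,"ty":0,"tz":0,"spin":0,"claw":1}]'
```

```text
time_s: 16.88
tool_pos: [0.4635, -0.0699, 0.1771]
tool_rot: [-180.0, 0.0, 14.1]
force: [-0.1, -0.2, -2.0]
grip_width: 0.0539
grasp_force: 35.0
time_s: 17.25
tool_pos: [0.4637, -0.07, 0.1735]
tool_rot: [180.0, 0.0, 14.1]
force: [0.2, -0.4, -3.3]
grip_width: 0.0535
grasp_force: 35.0
```

```bash
python3 -m pendant '[{"tx":0,"ty":0.02,"tz":0.03,"spin":0,"claw":1},{"tx":0,"ty":0,"tz":0.02,"spin":0,"claw":1},{"tx":0,"ty":0,"tz":0,"spin":0,"claw":1}]';python3 -m pendant '[{"tx":0,"ty":0,"tz":0.015,"spin":0,"claw":1},{"tx":0,"ty":0,"tz":0,"spin":0,"claw":1}]'
```

```text
time_s: 17.62
tool_pos: [0.4639, -0.071, 0.1709]
tool_rot: [-180.0, 0.0, 14.1]
force: [0.0, 0.1, -2.1]
grip_width: 0.0535
grasp_force: 35.0
time_s: 17.88
tool_pos: [0.4642, -0.0709, 0.1707]
tool_rot: [180.0, -0.0, 14.1]
force: [0.1, 0.6, 0.9]
grip_width: 0.0533
grasp_force: 35.0
```

```bash
python3 -m pendant '[{"tx":0,"ty":0,"tz":0.01,"spin":0,"claw":1},{"tx":0,"ty":0,"tz":0,"spin":0,"claw":0.35},{"tx":0,"ty":0,"tz":0,"spin":0,"claw":0.2},{"tx":0,"ty":0,"tz":0,"spin":0,"claw":0},{"tx":0,"ty":0,"tz":0,"spin":0,"claw":0},{"tx":0,"ty":0,"tz":-0.1,"spin":0,"claw":0},{"tx":0,"ty":0,"tz":-0.5,"spin":0,"claw":0},{"tx":0,"ty":0,"tz":-0.6,"spin":0,"claw":0},{"tx":0,"ty":0,"tz":-0.6,"spin":0,"claw":0}]'
python3 - <<'E'
from h import *
import pickle
i=cams.camera_info("wrist");im=cams.read_camera("wrist")[:,:,::-1];cv2.imwrite("pics/w7.png",im);pickle.dump(i,open("w7.pkl","wb"))
print(proj("wrist",[[.4612,.049,.088],[.4639,-.071,.196]],i))
E
python3 -m pendant '[{"tx":0.166,"ty":0.515,"tz":0,"spin":0,"claw":0},{"tx":0.166,"ty":0.515,"tz":0,"spin":0,"claw":0},{"tx":0.166,"ty":0.515,"tz":0,"spin":0,"claw":0},{"tx":0.166,"ty":0.515,"tz":0,"spin":0,"claw":0},{"tx":0.166,"ty":0.515,"tz":0,"spin":0,"claw":0},{"tx":0.166,"ty":0.515,"tz":0,"spin":0,"claw":0},{"tx":0.166,"ty":0.515,"tz":0,"spin":0,"claw":0},{"tx":0,"ty":0,"tz":0.5,"spin":0,"claw":0},{"tx":0,"ty":0,"tz":0.5,"spin":0,"claw":0},{"tx":0,"ty":0,"tz":0,"spin":0,"claw":0}]'
python3 -m pendant '[{"tx":0,"ty":0,"tz":0,"spin":0,"claw":0},{"tx":0,"ty":0,"tz":0,"spin":0,"claw":0}]'
python3 - <<'E'
from h import *
import pickle
i=cams.camera_info("wrist");im=cams.read_camera("wrist")[:,:,::-1];cv2.imwrite("pics/w8.png",im);pickle.dump(i,open("w8.pkl","wb"))
p=proj("wrist",[[.5645,-.2315,.11]],i)[0];print(p,env.get_obs()["tool_pos"])
a=cv2.imread("pics/w7.png");i7=pickle.load(open("w7.pkl","rb"));q=proj("wrist",[[.4612,.049,.088]],i7)[0]
def c(im,u,v):
    u=int(u);v=int(v);u0=min(max(u-65,0),510);v0=min(max(v-75,0),250);print(u0,v0);return cv2.resize(im[v0:v0+150,u0:u0+130],None,fx=3,fy=3,interpolation=cv2.INTER_CUBIC)
cv2.imwrite("pics/m8.png",np.hstack([c(a,*q),c(im,*p)]))
E
```

```text
time_s: 19.0
tool_pos: [0.4639, -0.0709, 0.261]
tool_rot: [180.0, -0.0, 14.1]
force: [1.2, 0.0, 0.7]
grip_width: 0.0871
grasp_force: 0.0
[[215.99782877 158.1098072 ]
 [321.23642804 215.62645651]]
time_s: 20.3
tool_pos: [0.5629, -0.2315, 0.2078]
tool_rot: [-179.8, 0.2, 14.1]
force: [0.3, 0.7, 0.1]
grip_width: 0.0872
grasp_force: 0.0
time_s: 20.55
tool_pos: [0.5649, -0.2318, 0.2113]
tool_rot: [179.9, -0.1, 14.1]
force: [0.7, 1.1, 0.2]
grip_width: 0.0868
grasp_force: 0.0
[320.64332401 201.55983565] [ 0.56483025 -0.23179396  0.211179  ]
150 83
255 126
```

View pics/m8.png

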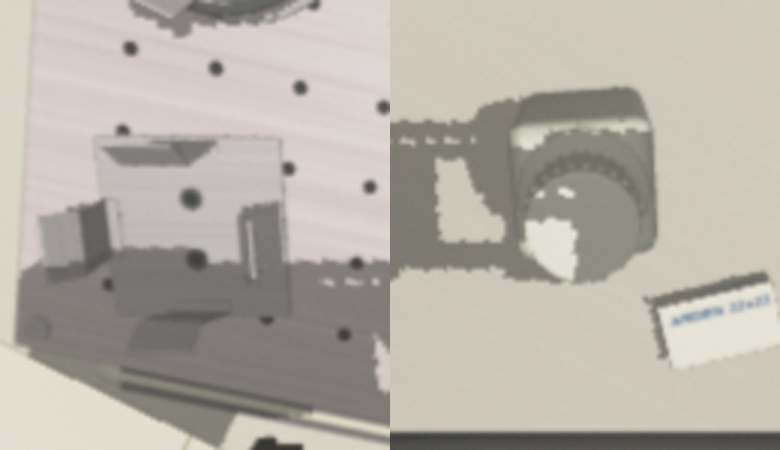

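Run:
```python
from h import *
import pickle
i7=pickle.load(open("w7.pkl","rb"));i8=pickle.load(open("w8.pkl","rb"))
def ang(i,o,a,b,z):
    A,B=[ray("wrist",(o[0]+p[0]/3,o[1]+p[1]/3),z,i) for p in(a,b)];v=B-A;print(A.round(4),B.round(4),np.linalg.norm(v).round(4),(np.degrees(np.arctan2(v[1],v[0]))%90).round(1))
for a,b in[((95,137),(280,137)),((280,137),(290,315)),((190,198),(197,260)),((95,137),(117,318)),((117,318),(290,315))]: ang(i7,(150,83),a,b,.088)
for a,b,z in[((527,97),(640,88),0),((514,127),(652,122),.072),((652,122),(656,245),.072)]: ang(i8,(255-130,126),a,b,z)
# refine plate edges: gradient-based in top picture
im=cv2.cvtColor(cv2.imread("pics/w8.png"),cv2.COLOR_BGR2GRAY)
```

```text
[0.484  0.0893 0.088 ] [0.5002 0.0249 0.088 ] 0.0664 14.1
[0.5002 0.0249 0.088 ] [0.4355 0.0102 0.088 ] 0.0664 12.8
[0.4705 0.0532 0.088 ] [0.4481 0.0475 0.088 ] 0.0231 14.2
[0.484  0.0893 0.088 ] [0.4182 0.0741 0.088 ] 0.0675 13.0
[0.4182 0.0741 0.088 ] [0.4355 0.0102 0.088 ] 0.0662 15.1
[ 0.5782 -0.2022  0.    ] [ 0.5932 -0.2466  0.    ] 0.0469 18.7
[ 0.5805 -0.2023  0.072 ] [ 0.5933 -0.2466  0.072 ] 0.0461 16.2
[ 0.5933 -0.2466  0.072 ] [ 0.5517 -0.2594  0.072 ] 0.0436 17.1
```

Run:
```python
from h import *
import pickle
i8=pickle.load(open("w8.pkl","rb"));g=cv2.GaussianBlur(cv2.cvtColor(cv2.imread("pics/w8.png"),cv2.COLOR_BGR2GRAY).astype(float),(0,0),.8)
def fit(pts,z):
    P=np.array([ray("wrist",p,z,i8)[:2] for p in pts]);vx,vy,_,_=cv2.fitLine(P.astype(np.float32),cv2.DIST_HUBER,0,.0005,.01).ravel();return round(np.degrees(np.arctan2(vy,vx))%90,2),P[0].round(4),P[-1].round(4)
def sub(s):
    s=abs(np.diff(s));k=s.argmax();a=s[max(k-1,0):k+2];return max(k-1,0)+(a*np.arange(len(a))).sum()/a.sum()+.5
base=[(u,149+sub(g[149:162,u])) for u in range(306,335)]
right=[(335+sub(g[v,335:350]),v) for v in range(172,204)]
print([round(p[1],1) for p in base],[round(p[0],1) for p in right]);print(fit(base,0),fit(right,.07))
```

```text
[np.float64(156.4), np.float64(156.4), np.float64(156.4), np.float64(156.4), np.float64(156.3), np.float64(156.3), np.float64(156.3), np.float64(155.7), np.float64(155.6), np.float64(155.6), np.float64(155.6), np.float64(155.5), np.float64(155.5), np.float64(155.5), np.float64(155.5), np.float64(155.4), np.float64(155.4), np.float64(155.4), np.float64(155.4), np.float64(155.3), np.float64(155.3), np.float64(155.3), np.float64(154.6), np.float64(154.5), np.float64(154.5), np.float64(154.5), np.float64(154.5), np.float64(154.5), np.float64(154.6)] [np.float64(342.5), np.float64(342.5), np.float64(342.6), np.float64(342.6), np.float64(342.6), np.float64(342.6), np.float64(342.6), np.float64(342.7), np.float64(342.7), np.float64(342.7), np.float64(342.7), np.float64(342.7), np.float64(342.8), np.float64(343.3), np.float64(343.3), np.float64(343.3), np.float64(343.3), np.float64(343.4), np.float64(343.4), np.float64(343.4), np.float64(343.4), np.float64(343.5), np.float64(343.5), np.float64(343.5), np.float64(343.6), np.float64(343.6), np.float64(343.6), np.float64(343.6), np.float64(343.7), np.float64(343.7), np.float64(343.7), np.float64(343.7)]
(np.float32(18.29), array([ 0.5821, -0.208 ]), array([ 0.5928, -0.2412])) (np.float32(17.91), array([ 0.5877, -0.2484]), array([ 0.5561, -0.2584]))
```

Bottle yaw 18.1°, clamp 14.0° (wrist picture: clamp plate square at left, bottle cap centre at (319,201), on the mark). Grip, lift.

```bash
python3 -m pendant '[{"tx":0,"ty":0,"tz":0.4,"spin":0,"claw":0},{"tx":0,"ty":0,"tz":0.6,"spin":0,"claw":0},{"tx":0,"ty":0,"tz":0.6,"spin":0,"claw":0.3},{"tx":0,"ty":0,"tz":0.5,"spin":0,"claw":0.3},{"tx":0,"ty":0,"tz":0.216,"spin":0,"claw":0.3},{"tx":0,"ty":0,"tz":0,"spin":0,"claw":0.3},{"tx":0,"ty":0,"tz":0,"spin":0,"claw":0.6},{"tx":0,"ty":0,"tz":0,"spin":0,"claw":1},{"tx":0,"ty":0,"tz":0,"spin":0,"claw":1},{"tx":0,"ty":0,"tz":0,"spin":0,"claw":1}]' 35
python3 -m pendant '[{"tx":0,"ty":0,"tz":0,"spin":0,"claw":1},{"tx":0,"ty":0,"tz":0,"spin":0,"claw":1},{"tx":0,"ty":0,"tz":0,"spin":0,"claw":1}]'
```

```text
time_s: 21.85
tool_pos: [0.5646, -0.2315, 0.0946]
tool_rot: [180.0, -0.0, 14.1]
force: [-0.7, 1.0, 2.8]
grip_width: 0.035
grasp_force: 35.0
time_s: 22.22
tool_pos: [0.5646, -0.2315, 0.0946]
tool_rot: [180.0, -0.0, 14.1]
force: [-1.7, 1.8, 5.9]
grip_width: 0.0352
grasp_force: 34.9
```

```bash
python3 -m pendant '[{"tx":0,"ty":0,"tz":-0.2,"spin":0,"claw":1},{"tx":0,"ty":0,"tz":-0.5,"spin":0,"claw":1},{"tx":0,"ty":0,"tz":-0.8,"spin":0,"claw":1},{"tx":0,"ty":0,"tz":-0.8,"spin":0,"claw":1},{"tx":0,"ty":0,"tz":-0.8,"spin":0.3,"claw":1},{"tx":0,"ty":0,"tz":-0.8,"spin":0.42,"claw":1},{"tx":0,"ty":0,"tz":-0.5,"spin":0.3,"claw":1},{"tx":0,"ty":0,"tz":0,"spin":0,"claw":1}]'
python3 -m pendant '[{"tx":-0.107,"ty":-0.2,"tz":0,"spin":0,"claw":1},{"tx":-0.107,"ty":-0.4,"tz":0,"spin":0,"claw":1},{"tx":-0.107,"ty":-0.7,"tz":0,"spin":0,"claw":1},{"tx":-0.107,"ty":-0.85,"tz":0,"spin":0,"claw":1},{"tx":-0.107,"ty":-0.9,"tz":0,"spin":0,"claw":1},{"tx":-0.107,"ty":-0.9,"tz":0,"spin":0,"claw":1},{"tx":-0.107,"ty":-0.8,"tz":0,"spin":0,"claw":1},{"tx":-0.107,"ty":-0.6,"tz":0,"spin":0,"claw":1},{"tx":-0.107,"ty":-0.34,"tz":0,"spin":0,"claw":1},{"tx":-0.107,"ty":-0.2,"tz":0,"spin":0,"claw":1}]'
python3 -m pendant '[{"tx":0,"ty":0,"tz":0,"spin":0,"claw":1},{"tx":0,"ty":0,"tz":0,"spin":0,"claw":1},{"tx":0,"ty":0,"tz":0,"spin":0,"claw":1}]'
```

```text
time_s: 23.22
tool_pos: [0.565, -0.232, 0.3159]
tool_rot: [179.9, -0.2, 10.0]
force: [0.3, -0.7, -2.7]
grip_width: 0.0351
grasp_force: 35.0
time_s: 24.48
tool_pos: [0.4593, 0.0498, 0.3135]
tool_rot: [180.0, 0.1, 10.0]
force: [0.4, -0.7, -1.2]
grip_width: 0.0349
grasp_force: 35.0
time_s: 24.85
tool_pos: [0.4606, 0.0481, 0.3138]
tool_rot: [-180.0, 0.0, 9.9]
force: [0.9, 0.5, -2.1]
grip_width: 0.0353
grasp_force: 35.0
```

```bash
python3 -m pendant '[{"tx":0,"ty":-0.024,"tz":0.2,"spin":0,"claw":1},{"tx":0,"ty":0,"tz":0.5,"spin":0,"claw":1},{"tx":0,"ty":0,"tz":0.5,"spin":0,"claw":1},{"tx":0,"ty":0,"tz":0.3,"spin":0,"claw":1},{"tx":0,"ty":0,"tz":0.14,"spin":0,"claw":1},{"tx":0,"ty":0,"tz":0,"spin":0,"claw":1},{"tx":0,"ty":0,"tz":0,"spin":0,"claw":1}]'
python3 - <<'E'
from h import *
a=cams.read_camera("side")[:,:,::-1][50:200,230:390];b=cams.read_camera("wrist")[:,:,::-1][80:320,190:450]
cv2.imwrite("pics/m9.png",np.hstack([cv2.resize(a,(400,375)),cv2.resize(b,(400,375))]))
print(proj("wrist",[[.4605,.0493,.088]]), env.get_obs()["tool_pos"])
E
```

```text
time_s: 25.72
tool_pos: [0.4607, 0.0504, 0.2328]
tool_rot: [180.0, -0.1, 10.0]
force: [0.1, -0.2, -1.7]
grip_width: 0.035
grasp_force: 35.0
[[322.20857636 188.51436768]] [0.46064425 0.05034356 0.23271407]
```

View pics/m9.png

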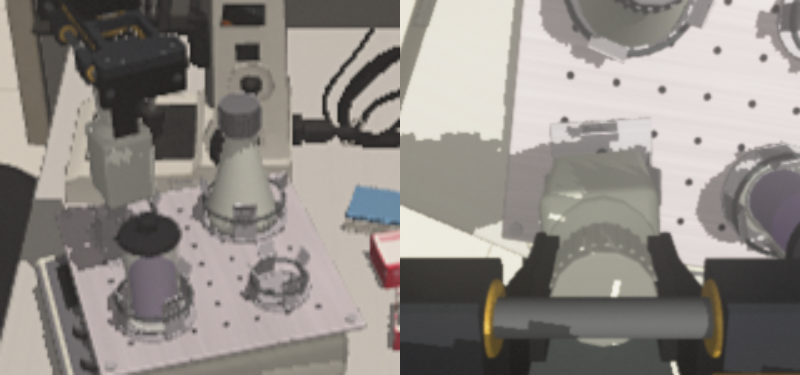

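Flask and jar stand upright in their clamps; the bottle hangs above the square clamp. Check the relative angle numerically.

Run:
```python
from h import *
i=cams.camera_info("wrist");im=cams.read_camera("wrist")[:,:,::-1];cv2.imwrite("pics/w10.png",im)
g=cv2.GaussianBlur(cv2.cvtColor(im,cv2.COLOR_BGR2GRAY).astype(float),(0,0),.7)
W=lambda u,v:(190+(u-400)/1.538,80+v/1.5625)
print(W(553,122),W(650,118),W(552,155),W(650,157))
l=cv2.createLineSegmentDetector().detect(g.astype(np.uint8))[0].reshape(-1,4)
for a in l:
    L=np.hypot(a[2]-a[0],a[3]-a[1])
    if L>22 and 270<min(a[0],a[2]) and max(a[0],a[2])<370 and min(a[1],a[3])>145 and max(a[1],a[3])<225:
        r=[a.round(1).tolist()]
        for z in(.088,.138,.21):
            A,B=ray("wrist",a[:2],z,i),ray("wrist",a[2:],z,i);v=B-A;r.append((z,round(np.linalg.norm(v),4),round(np.degrees(np.arctan2(v[1],v[0]))%90,1)))
        print(*r)
```

```text
(289.47984395318593, 158.07999999999998) (352.5487646293888, 155.51999999999998) (288.82964889466837, 179.2) (352.5487646293888, 180.48000000000002)
[308.29998779296875, 158.3000030517578, 330.79998779296875, 156.1999969482422] (0.088, np.float64(0.0229), np.float64(15.5)) (0.138, np.float64(0.0189), np.float64(15.5)) (0.21, np.float64(0.0133), np.float64(15.5))
[328.1000061035156, 161.8000030517578, 301.6000061035156, 166.3000030517578] (0.088, np.float64(0.0274), np.float64(19.8)) (0.138, np.float64(0.0227), np.float64(19.8)) (0.21, np.float64(0.0159), np.float64(19.8))
[306.79998779296875, 223.8000030517578, 330.6000061035156, 221.6999969482422] (0.088, np.float64(0.0259), np.float64(15.6)) (0.138, np.float64(0.0214), np.float64(15.6)) (0.21, np.float64(0.015), np.float64(15.6))
[349.3999938964844, 200.0, 313.1000061035156, 202.10000610351562] (0.088, np.float64(0.0385), np.float64(13.5)) (0.138, np.float64(0.0319), np.float64(13.5)) (0.21, np.float64(0.0223), np.float64(13.5))
```

Bottle ≈13.5–14°, clamp ≈14°. Lower.

```bash
python3 -m pendant '[{"tx":0,"ty":0.02,"tz":0,"spin":-0.06,"claw":1},{"tx":0,"ty":0,"tz":0.15,"spin":0,"claw":1},{"tx":0,"ty":0,"tz":0.15,"spin":0,"claw":1},{"tx":0,"ty":0,"tz":0.15,"spin":0,"claw":1},{"tx":0,"ty":0,"tz":0.15,"spin":0,"claw":1},{"tx":0,"ty":0,"tz":0.15,"spin":0,"claw":1},{"tx":0,"ty":0,"tz":0.13,"spin":0,"claw":1},{"tx":0,"ty":0,"tz":0,"spin":0,"claw":1}]'
python3 -m pendant '[{"tx":0,"ty":0,"tz":0.04,"spin":0,"claw":1},{"tx":0,"ty":0,"tz":0.02,"spin":0,"claw":1},{"tx":0,"ty":0,"tz":0,"spin":0,"claw":1}]'
```

```text
time_s: 26.88
tool_pos: [0.4599, 0.0492, 0.1874]
tool_rot: [-180.0, 0.1, 10.2]
force: [-0.1, 0.7, -1.0]
grip_width: 0.0352
grasp_force: 35.0
time_s: 27.25
tool_pos: [0.4604, 0.0493, 0.185]
tool_rot: [180.0, -0.0, 10.2]
force: [0.5, -0.0, -2.2]
grip_width: 0.0351
grasp_force: 35.0
```

```bash
python3 -m pendant '[{"tx":0,"ty":0,"tz":0.02,"spin":0,"claw":1},{"tx":0,"ty":0,"tz":0.01,"spin":0,"claw":1},{"tx":0,"ty":0,"tz":0,"spin":0,"claw":1}]'
```

```text
time_s: 27.62
tool_pos: [0.4603, 0.0493, 0.1834]
tool_rot: [180.0, 0.0, 10.2]
force: [-0.3, -0.3, -2.0]
grip_width: 0.0352
grasp_force: 35.0
```

```bash
python3 -m pendant '[{"tx":0,"ty":0,"tz":0.015,"spin":0,"claw":1},{"tx":0,"ty":0,"tz":0.01,"spin":0,"claw":1},{"tx":0,"ty":0,"tz":0,"spin":0,"claw":1}]'; python3 -m pendant '[{"tx":0,"ty":0,"tz":0.01,"spin":0,"claw":1},{"tx":0,"ty":0,"tz":0,"spin":0,"claw":1}]'
```

```text
time_s: 28.0
tool_pos: [0.4605, 0.0494, 0.1825]
tool_rot: [180.0, -0.0, 10.2]
force: [-0.1, 0.1, 1.4]
grip_width: 0.035
grasp_force: 35.0
time_s: 28.25
tool_pos: [0.4607, 0.0495, 0.1825]
tool_rot: [180.0, -0.0, 10.3]
force: [-2.3, 0.6, 4.4]
grip_width: 0.0351
grasp_force: 34.9
```

Seated. Release and go to the stain bottle, turning the tool to yaw −50° so the gripper body clears the flask at the last placing.

```bash
python3 -m pendant '[{"tx":0,"ty":0,"tz":0,"spin":0,"claw":0.5},{"tx":0,"ty":0,"tz":0,"spin":0,"claw":0.3},{"tx":0,"ty":0,"tz":0,"spin":0,"claw":0},{"tx":0,"ty":0,"tz":0,"spin":0,"claw":0},{"tx":0,"ty":0,"tz":0,"spin":0,"claw":0},{"tx":0,"ty":0,"tz":-0.1,"spin":0,"claw":0},{"tx":0,"ty":0,"tz":-0.5,"spin":0,"claw":0},{"tx":0,"ty":0,"tz":-0.8,"spin":0,"claw":0},{"tx":0,"ty":0,"tz":0,"spin":0,"claw":0}]'
python3 -m pendant '[{"tx":-0.222,"ty":0.862,"tz":0,"spin":0,"claw":0},{"tx":-0.222,"ty":0.862,"tz":0,"spin":0,"claw":0},{"tx":-0.222,"ty":0.862,"tz":0,"spin":0,"claw":0},{"tx":-0.222,"ty":0.862,"tz":0,"spin":0,"claw":0},{"tx":-0.222,"ty":0.862,"tz":0,"spin":0,"claw":0},{"tx":-0.222,"ty":0.862,"tz":0,"spin":0,"claw":0},{"tx":-0.222,"ty":0.862,"tz":0,"spin":0,"claw":0},{"tx":-0.222,"ty":0.862,"tz":0,"spin":0,"claw":0},{"tx":-0.222,"ty":0.862,"tz":0,"spin":0,"claw":0},{"tx":-0.222,"ty":0.862,"tz":0,"spin":0,"claw":0}]'
python3 -m pendant '[{"tx":0,"ty":0,"tz":0,"spin":1,"claw":0},{"tx":0,"ty":0,"tz":0,"spin":1,"claw":0},{"tx":0,"ty":0,"tz":0,"spin":1,"claw":0},{"tx":0,"ty":0,"tz":0,"spin":1,"claw":0},{"tx":0,"ty":0,"tz":0,"spin":1,"claw":0},{"tx":0,"ty":0,"tz":0,"spin":1,"claw":0},{"tx":0,"ty":0,"tz":0,"spin":1,"claw":0},{"tx":0,"ty":0,"tz":0,"spin":1,"claw":0}]'
python3 -m pendant '[{"tx":0,"ty":0,"tz":0,"spin":1,"claw":0},{"tx":0,"ty":0,"tz":0,"spin":1,"claw":0},{"tx":0,"ty":0,"tz":0,"spin":1,"claw":0},{"tx":0,"ty":0,"tz":0,"spin":1,"claw":0},{"tx":0,"ty":0,"tz":0.4,"spin":1,"claw":0},{"tx":0,"ty":0,"tz":0.6,"spin":1,"claw":0},{"tx":0,"ty":0,"tz":0.5,"spin":1,"claw":0},{"tx":0,"ty":0,"tz":0,"spin":0,"claw":0},{"tx":0,"ty":0,"tz":0,"spin":0,"claw":0},{"tx":0,"ty":0,"tz":0,"spin":0,"claw":0}]'
python3 look.py w11 .4274,-.3947,.088
python3 - <<'E'
from h import *
a=cams.read_camera("top")[:,:,::-1][120:260,180:320];b=cv2.imread("pics/w11.png")[100:300,190:450]
cv2.imwrite("pics/m11.png",np.hstack([cv2.resize(a,(375,375)),cv2.resize(b,(425,375))]))
E
```

```text
time_s: 29.38
tool_pos: [0.4623, 0.0496, 0.255]
tool_rot: [179.9, -0.3, 10.2]
force: [-0.2, -0.1, -0.8]
grip_width: 0.0869
grasp_force: 0.0
time_s: 30.62
tool_pos: [0.4273, -0.3958, 0.2509]
tool_rot: [-180.0, 0.0, 10.2]
force: [-0.8, 0.2, 0.3]
grip_width: 0.0869
grasp_force: 0.0
time_s: 31.62
tool_pos: [0.4274, -0.3943, 0.2509]
tool_rot: [-180.0, 0.1, -21.9]
force: [-0.1, -0.1, 0.0]
grip_width: 0.0874
grasp_force: 0.0
time_s: 32.88
tool_pos: [0.4284, -0.3951, 0.1782]
tool_rot: [-180.0, -0.1, -49.7]
force: [0.4, 0.1, 0.0]
grip_width: 0.0869
grasp_force: 0.0
.4274,-.3947,.088 [321.5 207.1]
32.875 [ 0.4284 -0.3951  0.1782] [-1.7999e+02 -1.4000e-01 -4.9720e+01] [  52.7   13.   -14.5   97.4    3.4   69.9 -102.3]
```

View pics/m11.png

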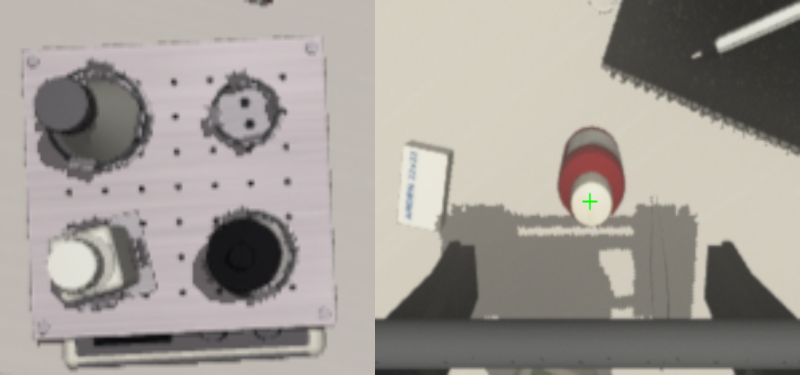

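Top view: all three vessels stand in their clamps; stain cap exactly on its mark. Turn back to −40° (joint 7 margin), descend, grip.

```bash
python3 -m pendant '[{"tx":0,"ty":0,"tz":0,"spin":-1,"claw":0},{"tx":0,"ty":0,"tz":0,"spin":-1,"claw":0},{"tx":0,"ty":0,"tz":0.1,"spin":-0.45,"claw":0},{"tx":-0.02,"ty":0,"tz":0.4,"spin":0,"claw":0},{"tx":0,"ty":0,"tz":0.6,"spin":0,"claw":0},{"tx":0,"ty":0,"tz":0.6,"spin":0,"claw":0},{"tx":0,"ty":0,"tz":0.4,"spin":0,"claw":0},{"tx":0,"ty":0,"tz":0.18,"spin":0,"claw":0},{"tx":0,"ty":0,"tz":0,"spin":0,"claw":0},{"tx":0,"ty":0,"tz":0,"spin":0,"claw":0.4}]' 25
python3 -m pendant '[{"tx":0,"ty":0,"tz":0,"spin":0,"claw":0.6},{"tx":0,"ty":0,"tz":0,"spin":0,"claw":1},{"tx":0,"ty":0,"tz":0,"spin":0,"claw":1},{"tx":0,"ty":0,"tz":0,"spin":0,"claw":1},{"tx":0,"ty":0,"tz":0,"spin":0,"claw":1}]'
```

```text
time_s: 34.22
tool_pos: [0.4276, -0.3945, 0.0638]
tool_rot: [180.0, -0.1, -40.0]
force: [0.7, -0.3, -0.1]
grip_width: 0.0823
grasp_force: 0.0
time_s: 34.85
tool_pos: [0.4269, -0.3939, 0.0628]
tool_rot: [180.0, -0.0, -40.0]
force: [-0.4, 0.7, 0.7]
grip_width: 0.0395
grasp_force: 25.0
```

```bash
python3 -m pendant '[{"tx":0,"ty":0,"tz":-0.2,"spin":0,"claw":1},{"tx":0,"ty":0,"tz":-0.6,"spin":0,"claw":1},{"tx":0,"ty":0,"tz":-0.9,"spin":0,"claw":1},{"tx":0,"ty":0,"tz":-0.9,"spin":0,"claw":1},{"tx":0,"ty":0,"tz":-0.6,"spin":0,"claw":1},{"tx":0,"ty":0,"tz":-0.2,"spin":0,"claw":1},{"tx":0,"ty":0,"tz":0,"spin":0,"claw":1}]'
python3 -m pendant '[{"tx":-0.08,"ty":-0.3,"tz":0,"spin":0,"claw":1},{"tx":-0.159,"ty":-0.6,"tz":0,"spin":0,"claw":1},{"tx":-0.239,"ty":-0.9,"tz":0,"spin":0,"claw":1},{"tx":-0.239,"ty":-0.9,"tz":0,"spin":0,"claw":1},{"tx":-0.239,"ty":-0.9,"tz":0,"spin":0,"claw":1},{"tx":-0.239,"ty":-0.9,"tz":0,"spin":0,"claw":1},{"tx":-0.239,"ty":-0.9,"tz":0,"spin":0,"claw":1},{"tx":-0.21,"ty":-0.8,"tz":0,"spin":0,"claw":1},{"tx":-0.133,"ty":-0.5,"tz":0,"spin":0,"claw":1},{"tx":-0.067,"ty":-0.256,"tz":0,"spin":0,"claw":1}]'
python3 -m pendant '[{"tx":0,"ty":0,"tz":0,"spin":0,"claw":1},{"tx":0,"ty":0,"tz":0,"spin":0,"claw":1},{"tx":0,"ty":0,"tz":0,"spin":0,"claw":1}]'; python3 -c "
from h import *
print(env.get_obs()['qpos'])"
```

```text
time_s: 35.72
tool_pos: [0.4269, -0.3939, 0.2328]
tool_rot: [180.0, -0.0, -40.0]
force: [-0.4, 0.1, -2.3]
grip_width: 0.0397
grasp_force: 25.0
time_s: 36.98
tool_pos: [0.5793, -0.0649, 0.2313]
tool_rot: [180.0, 0.2, -39.7]
force: [-1.0, -0.2, -0.5]
grip_width: 0.0394
grasp_force: 25.0
time_s: 37.35
tool_pos: [0.5793, -0.0697, 0.2326]
tool_rot: [180.0, -0.0, -40.1]
force: [-0.1, -0.2, -0.9]
grip_width: 0.0393
grasp_force: 25.0
[  30.1406309    12.65744871  -29.95448593   92.6477763     6.50068607
   76.44346226 -130.83204362]
```

```bash
python3 -m pendant '[{"tx":-0.008,"ty":-0.028,"tz":0.2,"spin":0,"claw":1},{"tx":0,"ty":0,"tz":0.3,"spin":0,"claw":1},{"tx":0,"ty":0,"tz":0.2,"spin":0,"claw":1},{"tx":0,"ty":0,"tz":0,"spin":0,"claw":1},{"tx":0,"ty":0,"tz":0,"spin":0,"claw":1}]'
python3 - <<'E'
from h import *
a=cams.read_camera("side")[:,:,::-1][50:200,250:410]
cv2.imwrite("pics/m12.png",cv2.resize(a,(640,600)))
E
```

```text
time_s: 37.98
tool_pos: [0.5805, -0.0667, 0.1979]
tool_rot: [-180.0, -0.0, -39.9]
force: [0.6, 0.0, -0.4]
grip_width: 0.0395
grasp_force: 25.0
```

View pics/m12.png

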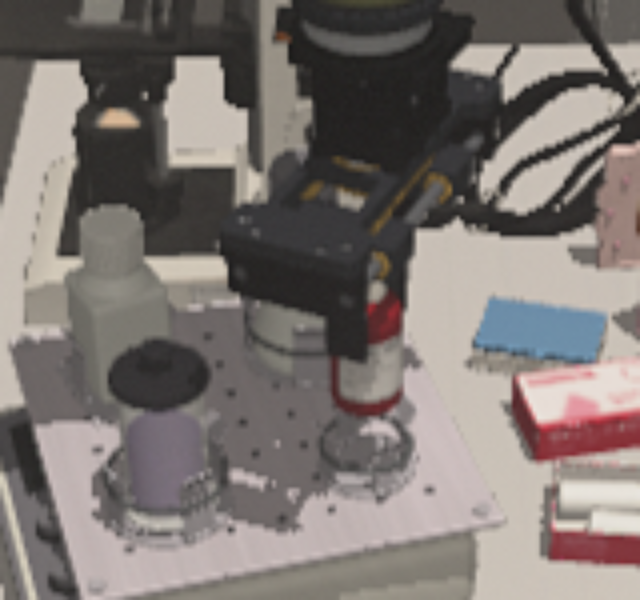

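Stain bottle hangs upright just above the small clamp (picture (370,410) over (368,445)). Lower.

```bash
python3 -m pendant '[{"tx":0.012,"ty":0.034,"tz":0,"spin":0,"claw":1},{"tx":0,"ty":0,"tz":0,"spin":0,"claw":1},{"tx":0,"ty":0,"tz":0.15,"spin":0,"claw":1},{"tx":0,"ty":0,"tz":0.15,"spin":0,"claw":1},{"tx":0,"ty":0,"tz":0.15,"spin":0,"claw":1},{"tx":0,"ty":0,"tz":0.15,"spin":0,"claw":1},{"tx":0,"ty":0,"tz":0.15,"spin":0,"claw":1},{"tx":0,"ty":0,"tz":0.08,"spin":0,"claw":1},{"tx":0,"ty":0,"tz":0,"spin":0,"claw":1}]'
python3 -m pendant '[{"tx":0,"ty":0,"tz":0.04,"spin":0,"claw":1},{"tx":0,"ty":0,"tz":0.02,"spin":0,"claw":1},{"tx":0,"ty":0,"tz":0,"spin":0,"claw":1}]'
```

```text
time_s: 39.15
tool_pos: [0.5794, -0.0685, 0.1559]
tool_rot: [180.0, 0.0, -40.0]
force: [-0.3, 0.8, -0.7]
grip_width: 0.0391
grasp_force: 25.0
time_s: 39.52
tool_pos: [0.5797, -0.0685, 0.1533]
tool_rot: [-180.0, -0.0, -40.0]
force: [0.6, 0.1, -0.0]
grip_width: 0.0394
grasp_force: 25.0
```

```bash
python3 -m pendant '[{"tx":0,"ty":0,"tz":0.02,"spin":0,"claw":1},{"tx":0,"ty":0,"tz":0.02,"spin":0,"claw":1},{"tx":0,"ty":0,"tz":0,"spin":0,"claw":1}]'; python3 -m pendant '[{"tx":0,"ty":0,"tz":0.01,"spin":0,"claw":1},{"tx":0,"ty":0,"tz":0,"spin":0,"claw":1}]'
```

```text
time_s: 39.9
tool_pos: [0.5796, -0.0685, 0.1511]
tool_rot: [180.0, 0.0, -40.0]
force: [-0.7, 0.6, -1.3]
grip_width: 0.0391
grasp_force: 25.0
time_s: 40.15
tool_pos: [0.5796, -0.0685, 0.1508]
tool_rot: [180.0, -0.0, -40.0]
force: [-0.1, 0.2, -0.0]
grip_width: 0.0395
grasp_force: 25.0
```

```bash
python3 -m pendant '[{"tx":0,"ty":0,"tz":0.01,"spin":0,"claw":1},{"tx":0,"ty":0,"tz":0,"spin":0,"claw":1}]'; python3 -m pendant '[{"tx":0,"ty":0,"tz":0.006,"spin":0,"claw":1},{"tx":0,"ty":0,"tz":0,"spin":0,"claw":1}]'
```

```text
time_s: 40.4
tool_pos: [0.5797, -0.0685, 0.1507]
tool_rot: [180.0, -0.0, -40.0]
force: [-1.2, -0.0, 3.5]
grip_width: 0.0395
grasp_force: 25.0
time_s: 40.65
tool_pos: [0.5798, -0.0685, 0.1507]
tool_rot: [180.0, -0.0, -40.0]
force: [-2.0, 1.4, 4.8]
grip_width: 0.0392
grasp_force: 25.0
```

Seated. Release, lift clear and check.

```bash
python3 -m pendant '[{"tx":0,"ty":0,"tz":0,"spin":0,"claw":0.45},{"tx":0,"ty":0,"tz":0,"spin":0,"claw":0.3},{"tx":0,"ty":0,"tz":0,"spin":0,"claw":0.2},{"tx":0,"ty":0,"tz":0,"spin":0,"claw":0.2},{"tx":0,"ty":0,"tz":-0.1,"spin":0,"claw":0.2},{"tx":0,"ty":0,"tz":-0.6,"spin":0,"claw":0.2},{"tx":0,"ty":0,"tz":-0.8,"spin":0,"claw":0.2},{"tx":0,"ty":0,"tz":-0.9,"spin":0,"claw":0.2},{"tx":0,"ty":0,"tz":-0.6,"spin":0,"claw":0.2},{"tx":0,"ty":0,"tz":0,"spin":0,"claw":0.2}]'
python3 -m pendant '[{"tx":-0.2,"ty":0.8,"tz":0,"spin":0,"claw":0.2},{"tx":-0.2,"ty":0.8,"tz":0,"spin":0,"claw":0.2},{"tx":-0.2,"ty":0.8,"tz":0,"spin":0,"claw":0.2},{"tx":0,"ty":0.8,"tz":0,"spin":0,"claw":0.2},{"tx":0,"ty":0.4,"tz":0,"spin":0,"claw":0.2},{"tx":0,"ty":0,"tz":0,"spin":0,"claw":0.2},{"tx":0,"ty":0,"tz":0,"spin":0,"claw":0.2}]'
python3 - <<'E'
from h import *
a=cams.read_camera("side")[:,:,::-1][70:210,245:395];b=cams.read_camera("top")[:,:,::-1][120:260,180:320]
cv2.imwrite("pics/m13.png",np.hstack([cv2.resize(a,(420,392)),cv2.resize(b,(380,392))]))
E
```

```text
time_s: 41.9
tool_pos: [0.5811, -0.0683, 0.3032]
tool_rot: [-179.8, -0.3, -40.0]
force: [-0.2, 0.7, -0.5]
grip_width: 0.0698
grasp_force: 0.0
time_s: 42.78
tool_pos: [0.4415, -0.186, 0.2994]
tool_rot: [-180.0, 0.0, -39.9]
force: [0.1, 0.5, -0.8]
grip_width: 0.0698
grasp_force: 0.0
```

View pics/m13.png

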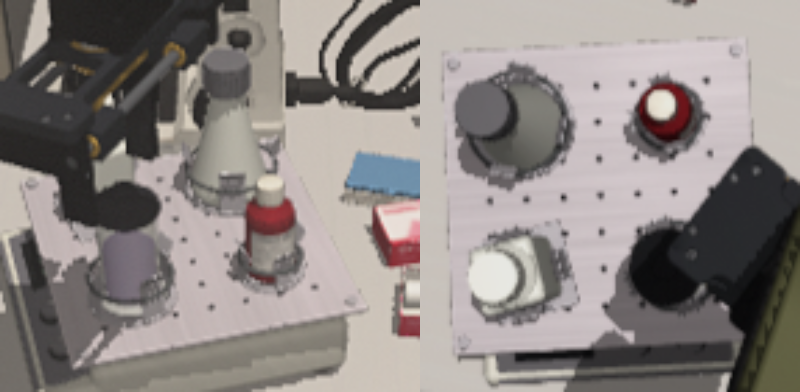

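All four stand upright in their own clamps and the gripper is clear, with every contact height matching the base plate at 0.088 m. Handing in.

```bash
python3 -c "
from cell import env
print(env.sign_off())"
```

```text
the job is handed in; nothing more can be done
None
```

The flask, jar, square bottle and stain bottle each stand upright and released on the base of their own clamp; I handed the job in at about 43 s, and no verdict came back.

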